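# Jack up the tail end of a bench lathe and hold it

### The job

The lathe's tail end has to be held up so that a colleague can slide packing under its foot. Turn the jack's height dial to the index mark on its housing, then slide the jack in along the bench so that its saddle is centred under the lift pad on the lathe's lug, flat on the bench. Then pump the jack's lever: one full stroke down that lifts the lathe, let the lever come all the way back up, then press it fully down again and finish while holding it down, the lathe carried by the jack alone; do not push on the lathe with the arm, and leave the other things on the bench where they are.

Things in the scene. Friction and masses are not known exactly. Their poses are not given: they have to be found in the camera images.
- lathe: Fixed black bench lathe, bed along its own +y (world left, within 0.2 rad), pivoted at the headstock end, y = 420 mm. Origin on the bench below the lift pad. Tail end: steel lug 50 mm wide (x), 9 mm thick, underside z = 74 mm, free edge at y = -20 mm; bed (z 50-100 mm) begins at y = 45, foot at y = 70, tailstock (195 mm high) at y = 95 mm. Free bench under the lug.
- lift_pad (a point): Centre of the underside of the lift pad, a round rubber pad 28 mm across under the lug; 68 mm above the bench with the lathe at rest. Seen from above it is marked by a round dark boss, 22 mm across, on the lug straight above it. Tilts with the bed.
- lathe_bed (a joint): Tilt of the lathe bed about its pivot 0.42 m from the pad, rad: 0 at rest, 0.01 rad = 4.2 mm lift at the pad. The pad carries 8 to 16 N; the bed falls back if not held up.
- jack: Loose grey lever jack, 0.88 kg, standing on the bench. Origin on its underside below the housing's centre; +x to the saddle, -x to the lever. Base plate 80 mm wide (y), 10 mm thick, x = -140 to +105 mm. Housing 50 x 50 mm, up to z = 85 mm, best gripped across y; the dial stands on its top (up to z = 110 mm). Round boss and ram at x = +85 mm carry the saddle.
- saddle_top (a point): Centre of the top of the saddle, a dark steel disc 32 mm across, at x = +85, y = 0 in the jack's frame. Height: 58.8 mm + 3 mm per rad of dial + 33 mm per rad of lever, so 63 mm with dial at index and lever up: it passes 5 mm below the resting lift pad and must be brought in from the side, not lowered in.
- jack_dial (a joint): Height dial, rad, clockwise seen from above, 0 to 2.2; index mark at 1.40; starts at 0.2 to 0.6. At 1.40 its white pointer points along the jack's +x to the white tick on the housing's top by the front edge; at q it points 1.40 - q counter-clockwise of +x. Stays where left; friction 0.12 N m.
- dial_grip (a point): On the dial's axis at the middle of its grip bar: 101 mm above the jack's underside. Bar 34 mm long along this point's +x (the pointer's direction), 12 mm thick, 16 mm tall (z 94 to 110 mm above the bench) on a disc 34 mm across. Grip across the bar.
- jack_lever (a joint): Lever angle, rad: 0 = up, 0.55 = fully down (stop). Springs back up when released. Pivots about the jack's y axis at x = -32, z = 50 mm (dial at index); rises at 0.45 rad to the rear at 0, dips 0.10 rad below level at 0.55. Pressing at the pad takes 2 to 5 N unloaded, 4 to 8 N while lifting the lathe.
- lever_pad (a point): Centre of the top face of the black rubber press pad at the lever's end (40 mm along the lever, 30 mm wide, 12 mm thick), 115 mm from the pivot; about 105 mm above the bench with the lever up, 45 mm fully down. Press it from above.
- packing_plate: loose flat steel plate 50 x 70 x 8 mm lying beside the lathe's tail end (bystander; origin centre of underside)
- chuck_key: loose steel T-shaped key, 85 mm long, 74 mm crossbar, lying in front of the lathe (bystander; origin under the middle of the crossbar, shank along its +x)
- screwdriver: loose screwdriver lying on the bench between the robot and the lathe (bystander; handle towards its -x)
- oil_bottle: loose small brown oil bottle, 44 mm across, 100 mm tall (bystander; origin centre of underside)
- parts_jar: loose clear jar with steel cap, 60 mm across, 70 mm tall (bystander; origin centre of underside)
- bench_brush: loose bench brush lying on the right of the bench (bystander; handle towards its -x)
- wood_block: loose wooden block 70 x 90 x 35 mm in front of the lathe (bystander; origin centre of underside)

How it is judged:
By the outcome, as a careful person would: the job done as asked, in the order asked, and still so for the second after the job is handed in, while the arm keeps its last pose, push and grip.
It also fails if it takes over 72 s, if anything falls off the work surface, if the arm or the gripper's body presses on something with over 40 N, if the wrist force passes 120 N, or if a joint passes its speed limit or range.

### The arm

A 7-joint arm with a two-finger parallel gripper is mounted at the origin on the work surface. World frame = base frame: x ahead of the robot, y to its left, z up, the work surface at z = 0. Lengths are in mm, angles in rad, forces in N, time in s.
With the tool pointing down it reaches from about 425 to 875 mm from the base axis. Payload 8.4 kg.
Tool frame: the origin (TCP) lies midway between the tips of the shut fingers; the grasp point (between the pads) lies 19 mm behind it; z points along the fingers, y is the line along which they close (so a half turn about z gives the same grasp; the last joint's range is limited). The gripper opens to 85 mm and grips with 20 to 120 N. Pads are 22 mm wide; open, the fingers measure 114 mm over their backs; the gripper's body (76 mm by 85 mm) begins 54 mm behind the grasp point. The pads swing forward as they close: fully open they stand 13 mm farther back than shut.
Start: joints at [-1.43, 0.333, 0.04, 1.465, -0.013, 1.343, -0.059], TCP at [154.384, 631.371, 231.308] pointing down, gripper open.
Joint ranges: [-2.58, 2.58], [-0.38, 2.09], [-1.3, 1.39], [0.25, 2.4], [-1.5, 4.64], [0.08, 2.09], [-2.65, 2.65]. Speed limits (rad/s): [2.22, 2.22, 2.79, 2.79, 3.14, 3.14, 3.14].

### API

Orientations are given as a unit quaternion [x, y, z, w].
In Python, from plant import state, grab_frame, close_job gives the robot as it stands.
- The arm moves only by the tool move_arm, never from a script. Its argument "targets" is a list of rows, each a list of 3 entries, a list of its own where there are three numbers: the closure, from -1 (fully open) to 1 (shut), then the shift along the tool's x, y, z in mm, then the turn about the tool's z in degrees. In form: [[grip, [tx, ty, tz], roll], ...]. A call has 1 to 12 rows; each row is the pose to reach, as a shift and turn from the pose commanded when the call began, along the tool's axes at that moment; what a row does not reach only later rows make up. A row lasts 1/10 s, in which the tool goes at most 50 mm and 8.59 degrees, less where a joint would pass 70% of its speed; a pose out of reach is approached as far as the arm can. A call with a gripper value outside its range is refused whole. The fingers move at their own pace and stop on an object; "newtons" is the grip in N (left out, the last holds). Time passes only in rows, so rows that repeat a pose let the fingers close. It gives the time, the measured TCP pose, the force, the opening and the grip force at its end, in the units of the state.
- state(): the state, without advancing time (a new reading comes with each control period).
- grab_frame(name): name is "scene" or "top"; returns a dict with "pixels" (420x560x3 uint8, blue, green, red), "z_map" (420x560 float32, mm along the optical axis (not along the pixel's ray), 0 where there is no reading), "vfov" (degrees; the focal length in pixels is half the picture's height over the tangent of half this angle, whatever the lens; pixels are square), "cx", "cy" (the principal point, pixels), "R" (3x3) and "t" (3): a world point X has camera coordinates R X + t. Camera axes: x right, y down, z forward; pixel columns grow to the right and rows downward; lengths in mm; the calibration is good to about 2 mm. A picture is of the moment at which its call begins.
- close_job(): hands the job in; it is judged then, once.
The state is a dict: "clock": time; "joint_pos": joint angles; "qd": joint speeds; "effort": joint torques, N m; "tcp_pos": TCP position; "eef_rot": TCP orientation; "wrist_force": force on the tool from outside, world axes, zero at the start; "torque": the same for the moment, N m; "gripper_width": finger opening in mm; "gripper_force": force on a finger pad.
Only numpy, scipy, OpenCV 4.12 (cv2) and the standard library are available. Lean on these libraries where they do the work, as an engineer would, in place of code of your own. Each camera call takes 0.05 s, during which the arm holds its last target. There are 200 camera calls.

## Working session

There is one attempt and no reset: what is moved stays moved. The work goes in short steps, Python scripts to look and compute and a tool call to move; the robot and the scene stay as the last step left them, time stands still between calls to the robot, and variables do not carry over. Pictures are saved under pics/ and viewed, at most 10 in all, crops included, and the job is handed in when it is done.

Besides the shell and the picture viewer there is one more tool, called after "Request:" as name([rows], argument=value, ...), one row to a line, values as JSON. move_arm: Moves the arm, as the interface text tells. Its arguments: {"type":"object","properties":{"targets":{"type":"array","items":{"type":"array"}},"newtons":{"type":"number"}},"required":["targets"]}

```bash
mkdir -p pics; ls
cat > h.py <<'E'
import numpy as np, cv2
from plant import state, grab_frame
def f(fr): return fr["pixels"].shape[0]/2/np.tan(np.radians(fr["vfov"])/2)
def ray(fr,u,v):
    d=np.array([(u-fr["cx"])/f(fr),(v-fr["cy"])/f(fr),1.0]); R=np.array(fr["R"]);t=np.array(fr["t"])
    return -R.T@t, R.T@d
def onz(fr,u,v,z):
    o,d=ray(fr,u,v); return o+d*(z-o[2])/d[2]
def proj(fr,X):
    c=np.array(fr["R"])@np.array(X,float)+np.array(fr["t"]); return c[:2]/c[2]*f(fr)+[fr["cx"],fr["cy"]]
def cloud(fr):
    z=fr["z_map"];v,u=np.mgrid[:z.shape[0],:z.shape[1]]
    c=np.stack([(u-fr["cx"])/f(fr)*z,(v-fr["cy"])/f(fr)*z,z],-1)-np.array(fr["t"])
    return c@np.array(fr["R"])
E
python3 - <<'E'
from h import *
for n in("scene","top"):
    fr=grab_frame(n); cv2.imwrite(f"pics/{n}0.png",fr["pixels"]); o,d=ray(fr,280,210); print(n,o,d,f(fr),fr["cx"],fr["cy"])
print(state())
E
```

```text
pics
scene [1378.34795886  111.4356386  1174.57413309] [-0.58725304 -0.06702423 -0.80668954] 455.11733423602476 279.2591852708895 205.3645688227827
top [ 406.02997122   41.82811642 1454.09090891] [ 0.12613212 -0.03144861 -0.99164217] 503.09183074525913 272.1878842457489 211.6989173784116
{'clock': 0.1, 'joint_pos': array([-1.43016326,  0.33382781,  0.03986931,  1.46617919, -0.01339585,
        1.34330425, -0.05848374]), 'qd': array([-0.00010226, -0.00157948, -0.0003764 , -0.00201033, -0.00011554,
       -0.00195632,  0.00138806]), 'effort': array([ 4.55088142e-03, -6.60017610e+01,  1.37045749e+00, -4.06462204e+01,
        1.69287866e-02,  9.05726978e-03, -1.05628871e-05]), 'tcp_pos': array([154.32670449, 630.98901793, 230.5199737 ]), 'eef_rot': array([ 1.19626620e-01,  9.92818686e-01, -7.25413324e-04, -3.74651194e-05]), 'wrist_force': array([0.31938303, 0.73820635, 0.26682231]), 'torque': array([-0.0250995 ,  0.0056158 ,  0.00971351]), 'gripper_force': 0.0, 'gripper_width': 85.728970459768}
```

View pics/scene0.png

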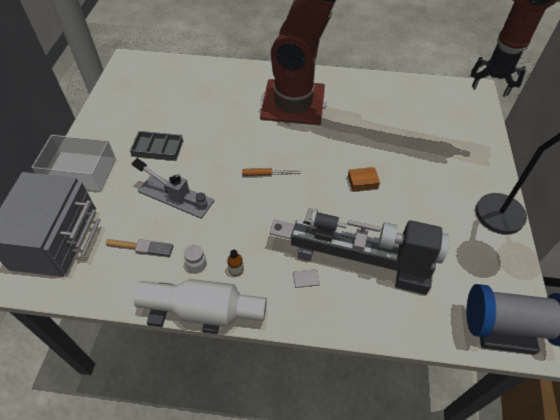

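View pics/top0.png

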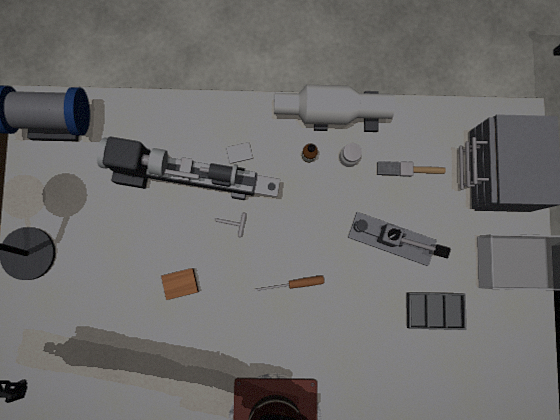

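The top view shows the jack (saddle about (360,226), dial (393,235), lever pad (441,252)) and the lug's boss at about (272,187). The scene view agrees with this. I'll zoom in on both.

Run:
```python
from h import *
fr=grab_frame("top");p=fr["pixels"]
a=cv2.resize(p[205:270,340:460],None,fx=6,fy=6,interpolation=cv2.INTER_CUBIC)
b=cv2.resize(p[165:205,180:290],None,fx=6,fy=5,interpolation=cv2.INTER_CUBIC)
c=np.zeros((600,720,3),np.uint8);c[:390,:720]=a;c[395:595,:660]=b
cv2.imwrite("pics/z1.png",cv2.convertScaleAbs(c,alpha=1.6))
P=cloud(fr)
for u,v in[(360,226),(393,235),(401,238),(441,252),(272,187),(259,185),(420,244)]: print((u,v),P[v,u].round(1))
s=grab_frame("scene");Q=cloud(s)
m=(Q[...,2]>55)&(Q[...,2]<200)
print(proj(s,P[226,360]),proj(s,P[187,272]))
```

```text
(360, 226) [ 543.4 -226.7   59.5]
(393, 235) [ 516.5 -307.3  104.6]
(401, 238) [ 510.5 -335.    82.7]
(441, 252) [ 473.6 -438.6   99.3]
(272, 187) [642.7  21.7  90.3]
(259, 185) [648.3  57.6  85.3]
(420, 244) [ 495.5 -388.7   77.6]
[202.4972809 195.6857572] [277.80847247 224.89727638]
```

View pics/z1.png

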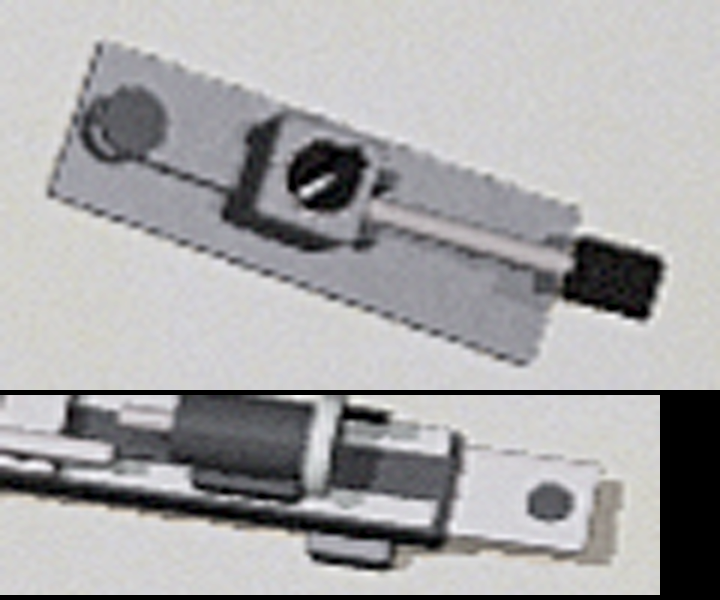

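The zoom shows the white pointer running from (328,170) to (305,190), about 55° counter-clockwise of the jack's +x. The lug boss is at crop (548,501). Next I'll measure everything exactly.

```bash
cat >> h.py <<'E'
def dial(fr,org,R=17,z=110):
    """white pointer in a circle about the dial's axis, seen from above: world direction (deg, mod 180) and centroid"""
    c=proj(fr,[*org[:2],z]); g=fr["pixels"].astype(int).min(2); v,u=np.mgrid[:g.shape[0],:g.shape[1]]
    r=np.hypot(u-c[0],v-c[1]); m=(r<R/2.6)
    w=np.clip(g-g[m].min()-50,0,None)*m
    X=np.array([onz(fr,uu,vv,z)[:2] for uu,vv in zip(u[w>0],v[w>0])]); W=w[w>0]
    mu=(X*W[:,None]).sum(0)/W.sum(); e,V=np.linalg.eigh(np.cov(X.T,aweights=W))
    d=V[:,1]; return np.degrees(np.arctan2(d[1],d[0])),mu,len(W)
def jack(fr):
    """base plate outline -> origin and yaw (deg)"""
    P=cloud(fr); m=((P[...,2]>5)&(P[...,2]<16)).astype(np.uint8)
    return P,m
def toolshift(target,st=None):
    from scipy.spatial.transform import Rotation as Ro
    st=st or state(); R=Ro.from_quat(st["eef_rot"]).as_matrix()
    return (R.T@(np.array(target)-st["tcp_pos"])).round(1), np.degrees(np.arctan2(R[1,1],R[0,1])).round(2)
E
python3 - <<'E'
from h import *
fr=grab_frame("top")
cor=np.array([(102,40),(50,193),(530,365),(580,205)])/6+[340,205]-0.42
W=np.array([onz(fr,*c,10)[:2] for c in cor]);print(W.round(1))
fx=W[:2].mean(0);rx=W[2:].mean(0);d=(fx-rx)/np.linalg.norm(fx-rx);print("len",np.linalg.norm(fx-rx),"w",np.linalg.norm(W[0]-W[1]))
yaw=np.degrees(np.arctan2(d[1],d[0]));org=(fx+rx)/2+d*17.5;print("jack",org,yaw)
# saddle and boss by masks
g=fr["pixels"].astype(int).max(2)
def blob(u0,v0,r,thr,z):
    sub=(g[v0-r:v0+r+1,u0-r:u0+r+1]<thr).astype(np.uint8);n,l,s,c=cv2.connectedComponentsWithStats(sub)
    k=l[r,r];print("area",s[k],g[v0,u0]);return onz(fr,c[k][0]+u0-r,c[k][1]+v0-r,z)
print("saddle bright",g[226,355:368],"boss",g[187,262:282])
ang=dial(fr,org);print("dial",ang)
P=cloud(fr)
for (u,v,r,z) in((271,187,8,86),(361,225,9,60)):
    t=(g[v,u]+ (g[v-7,u-7] if z>80 else g[v+3,u+10]))/2;print(t,blob(u,v,r,t,z))
print("boss z",P[185:190,269:275,2].round(0))
# lug edges: points at z 78..90
m=(P[...,2]>76)&(P[...,2]<90)&(P[...,0]>590)&(P[...,1]<40)&(P[...,1]>-40)
box=cv2.minAreaRect(P[m][:,:2].astype(np.float32));print("lug",box)
E
```

```text
[[ 591.  -226.3]
 [ 516.4 -201.2]
 [ 438.8 -431.7]
 [ 516.  -457.3]]
len 243.00990364096873 w 78.76618048943325
jack [ 521.06049362 -312.51781287] 71.71046110052305
saddle bright [79 86 46 62 61 63 65 61 59 58 59 55 73] boss [135 133 134 134 137 124  50  60  65  62  61  57  49  90 143 138 122  89
  95  94]
dial (np.float64(141.12573029550379), array([ 522.27091474, -315.19545779]), 40)
area [ 5  4  8  8 50] 62
97.5 [645.8160309   23.63499908  86.        ]
area [  0   3  19  16 157] 59
79.5 [ 543.50526001 -227.62387969   60.        ]
boss z [[95. 94. 85. 87. 93. 92.]
 [94. 92. 89. 91. 89. 91.]
 [91. 89. 87. 89. 86. 85.]
 [85. 86. 86. 88. 86. 84.]
 [83. 89. 91. 92. 86. 82.]]
lug ((769.0791015625, -0.24063491821289062), (61.16056442260742, 300.57562255859375), 85.27873229980469)
```

Run:
```python
from h import *
fr=grab_frame("top");s=grab_frame("scene")
for (u,v) in((362.2,224.4),(270.9,186.3)): print(onz(fr,u,v,60 if u>300 else 85))
g=fr["pixels"].astype(int).min(2); print(g[227:243,385:403])
# jack yaw by base plate edges: gradient line fit of base mask
P=cloud(fr)
hsv=fr["pixels"].astype(int); B=hsv.min(2)
sm=cv2.medianBlur(fr["pixels"],3).min(2)
print("plate/bench",sm[250,400],sm[262,390],sm[225,372])
m=((sm<(int(sm[225,372])+int(sm[262,390]))/2)).astype(np.uint8);m[:205]=0;m[275:]=0;m[:,:340]=0;m[:,460:]=0
n,l,st,c=cv2.connectedComponentsWithStats(m);k=1+st[1:,4].argmax();cnt=max(cv2.findContours((l==k).astype(np.uint8),0,1)[0],key=len)[:,0]
Q=np.array([onz(fr,*q,10)[:2] for q in cnt])
d=np.array([np.cos(np.radians(71.7)),np.sin(np.radians(71.7))]);o=np.array([521.06,-312.5])
a=(Q-o)@d;b=(Q-o)@[-d[1],d[0]]
for sg in(1,-1):
    q=Q[(abs(b*sg-40)<8)&(a>-120)&(a<90)];x=cv2.fitLine(q.astype(np.float32),cv2.DIST_HUBER,0,.01,.01).ravel()
    print("edge",sg,len(q),np.degrees(np.arctan2(x[1],x[0]))%180,(x[2:]-o)@[-d[1],d[0]])
for A in(105,-140):
    q=Q[(abs(a-A)<8)&(abs(b)<30)];print("end",A,len(q),np.median((q-o)@d))
# lathe direction: lug edges
c=cv2.resize(s["pixels"][215:260,255:320],None,fx=8,fy=8,interpolation=cv2.INTER_CUBIC);cs=cv2.resize(s["pixels"][150:220,125:220],None,fx=6,fy=6,interpolation=cv2.INTER_CUBIC)
o=np.zeros((420,520+200,3),np.uint8)
cv2.imwrite("pics/z2.png",cv2.hconcat([cv2.resize(c,(400,277)),cv2.resize(cs,(376,277))]))
```

```text
[ 547.9441661  -232.75983997   60.        ]
[645.51813305  24.71627139  85.        ]
[[ 28  69 101  99 100  99 102 107 113 109 101  93  83  80  81  95 105 128]
 [ 50  85 102 101  97 107 103  56  53  50  69 104 110 102  94  87  74  76]
 [ 53  94 104 107 109  67  39   4  10  19  17  44  54  50  40  73  97  82]
 [ 65  94 100  90  58  24  15  20  15  17   4   0   8  10   6  59 106  96]
 [ 87 114  94  92   8  13  15  20   1   2   0  14  19  13   0  28  80 103]
 [ 80  92  77  31  14  17  20   0   0  12   6  18  13  17   5   7  55  98]
 [ 93 103  89   8  15  23   7   0   8   6  18  14  19  15  18  57  99  92]
 [102  97  77   0   0   7   8   8  45  83  74  13   8   6   8  60 109  94]
 [102 103  87   0   0   4  33 103 138  80  25   2  20  10  27  68 101  61]
 [102 102  99   8  31 104 140 108  72  23   0  14  16   8  46  92  89  17]
 [102  98  99  75  52 110  91  41  13   3  18   3  14  12  65 109  76  21]
 [102  99  98  92  67  29  21   7  13   6  17  11  14  46  91  96  81  94]
 [106 102 100  88  69  64   0   0  10   7  10  16  44  82 100  94  96 118]
 [101  97 104 101 106 110 116  85  58  64  59  76 111 101  99  81  89 119]
 [ 48  70  89  96  95 107 101  92 107 103  95  98 103  98  95  61  71  93]
 [ 24  30  41  44  66  88  92  99 107 105  97  98  99 101  86  42  59  52]]
plate/bench 95 131 98
edge 1 69 71.378395 40.96416259767608
edge -1 68 71.30991 -38.48968820564506
end 105 19 104.68350832715973
end -140 11 -140.9250289664414
```

View pics/z2.png

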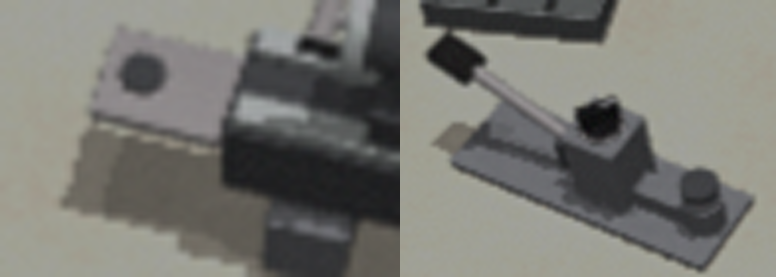

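The crops show the boss clearly as a dark disc on the lug, and the jack's lever is raised. Estimates:
- **Jack:** origin (520,-312), yaw 71.3°.
- **Pointer:** about 124° in the world frame.
- **Pad:** (645.5, 24.5), lathe yaw about 81°.

Now I'll move toward the jack.

Request:
move_arm([
  [0.3,[-450,-385,0],42],
  [0.3,[-450,-385,0],42],
  [0.3,[-450,-385,0],42],
  [0.3,[-450,-385,0],42],
  [0.3,[-450,-385,0],42],
  [0.3,[-450,-385,0],42],
  [0.3,[-450,-385,0],42],
  [0.3,[-450,-385,0],42],
  [0.3,[-450,-385,0],42],
  [0.3,[-450,-385,0],42],
  [0.3,[-450,-385,0],42],
  [0.3,[-450,-385,0],42],
])

```text
clock: 1.55
tcp_pos: [501.3, 147.8, 231.8]
eef_rot: [0.468, 0.884, 0.0, 0.0]
wrist_force: [2.0, 0.7, 0.2]
gripper_width: 29.8
gripper_force: 0.0
```

Run:
```python
from h import *
s=state();print(s["clock"],s["tcp_pos"],s["joint_pos"].round(2),s["gripper_width"],toolshift([520,-312,160],s))
```

```text
1.55 [501.28061306 147.81622846 231.7747392 ] [-0.91  0.06  0.56  1.8  -0.04  1.29  0.26] 29.828467107714072 (array([-390.9, -242.9,   71.6]), np.float64(34.18))
```

Request:
move_arm([
  [0.3,[-391,-243,0],0],
  [0.3,[-391,-243,0],0],
  [0.3,[-391,-243,0],0],
  [0.3,[-391,-243,0],0],
  [0.3,[-391,-243,0],0],
  [0.3,[-391,-243,0],0],
  [0.3,[-391,-243,0],0],
  [0.3,[-391,-243,0],0],
  [0.3,[-391,-243,0],0],
  [0.3,[-391,-243,40],0],
  [0.3,[-391,-243,71],0],
  [0.3,[-391,-243,71],0],
])

```text
clock: 2.75
tcp_pos: [517.0, -308.6, 156.5]
eef_rot: [0.468, 0.884, -0.001, -0.003]
wrist_force: [0.5, 0.9, -0.1]
gripper_width: 30.2
gripper_force: 0.0
```

Run:
```python
from h import *
s=state();print(s["clock"],s["tcp_pos"],s["joint_pos"].round(2),toolshift([520,-312,97],s))
```

```text
2.75 [ 517.04375844 -308.59619238  156.49248975] [-0.24  0.39  0.89  1.71 -0.32  1.2   1.33] (array([-4.8,  0.8, 59.5]), np.float64(34.2))
```

Request:
move_arm([
  [0.3,[-2.5,-1,20],0],
  [0.3,[-2.5,-1,40],0],
  [0.3,[-2.5,-1,40],0],
  [0.3,[-2.5,-1,40],0],
])

```text
clock: 3.15
tcp_pos: [520.6, -311.9, 121.9]
eef_rot: [0.467, 0.884, 0.0, 0.0]
wrist_force: [-0.0, 0.8, -0.3]
gripper_width: 29.8
gripper_force: 0.0
```

Run:
```python
from h import *
s=state();print(s["clock"],s["tcp_pos"],s["qd"].round(3),toolshift([520,-312,97],s))
for n,c in (("scene",proj(grab_frame("scene"),[520,-312,105])),):
    p=grab_frame(n)["pixels"];u,v=c.astype(int);cv2.imwrite("pics/z3.png",cv2.resize(p[v-45:v+35,u-55:u+55],None,fx=7,fy=7,interpolation=cv2.INTER_CUBIC))
```

```text
3.15 [ 520.60404452 -311.89252908  121.90292936] [ 0.001 -0.01   0.008 -0.01   0.001 -0.004  0.001] (array([ 0.3, -0.6, 24.9]), np.float64(34.31))
```

View pics/z3.png

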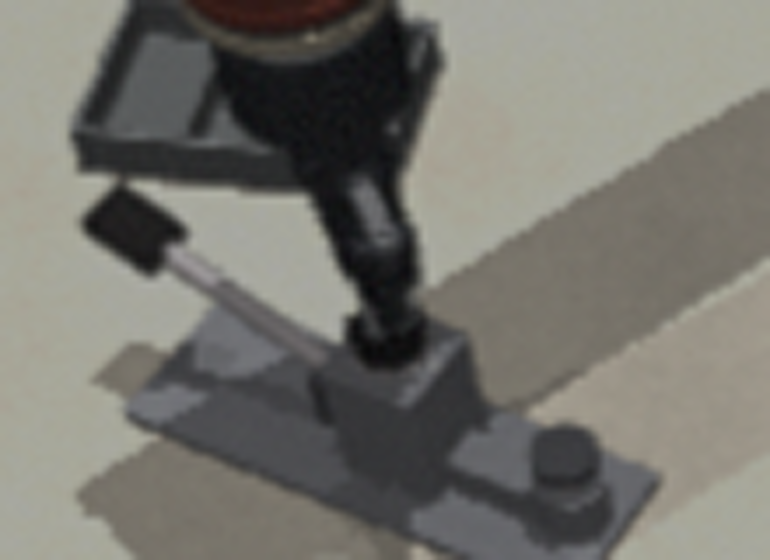

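The gripper sits above the dial, at crop (385,340). I'll lower it and grip the bar.

Request:
move_arm([
  [0.3,[0,-0.5,12],0],
  [0.3,[0,-0.5,24],0],
  [0.3,[0,-0.5,24],0],
  [0.8,[0,-0.5,24],0],
  [1,[0,-0.5,24],0],
  [1,[0,-0.5,24],0],
  [1,[0,-0.5,24],0],
  [1,[0,-0.5,24],0],
  [1,[0,-0.5,24],0],
], newtons=25)

```text
clock: 4.15
tcp_pos: [519.3, -312.2, 96.1]
eef_rot: [0.467, 0.884, 0.0, -0.0]
wrist_force: [-1.4, -0.6, -7.0]
gripper_width: 11.1
gripper_force: 29.9
```

Run:
```python
from h import *
s=state();print(s["clock"],s["tcp_pos"],s["gripper_width"],s["wrist_force"],s["torque"],toolshift([520,-312,97],s))
```

```text
4.15 [ 519.30800643 -312.17534235   96.11190661] 11.052964526595085 [-1.40442083 -0.57095939 -6.97708848] [-0.17156882  0.15714098 -0.04090492] (array([-0.2,  0.7, -0.9]), np.float64(34.26))
```

Request:
move_arm([
  [1,[0,0,0],0],
  [1,[0,0,0],5],
  [1,[0,0,0],11],
  [1,[0,0,0],17],
  [1,[0,0,0],23],
  [1,[0,0,0],29],
  [1,[0,0,0],35],
  [1,[0,0,0],41],
  [1,[0,0,0],47],
  [1,[0,0,0],53],
  [1,[0,0,0],53],
  [1,[0,0,0],53],
], newtons=35)

```text
clock: 5.35
tcp_pos: [519.7, -311.8, 96.2]
eef_rot: [0.812, 0.584, 0.0, -0.0]
wrist_force: [0.5, 0.2, -7.9]
gripper_width: 10.7
gripper_force: 35.7
```

```bash
cat >> h.py <<'E'
def jackpose(fr,o,yaw):
    sm=cv2.medianBlur(fr["pixels"],3).min(2); P=np.array(proj(fr,[*o,10])).astype(int)
    m=(sm<114).astype(np.uint8); M=np.zeros_like(m); M[P[1]-50:P[1]+55,P[0]-65:P[0]+85]=1
    cnt=np.vstack([c[:,0] for c in cv2.findContours(m*M,cv2.RETR_LIST,cv2.CHAIN_APPROX_NONE)[0]])
    Q=np.array([onz(fr,*q,10)[:2] for q in cnt]); o=np.array(o,float)
    for _ in range(3):
        d=np.array([np.cos(np.radians(yaw)),np.sin(np.radians(yaw))]);n=np.array([-d[1],d[0]])
        a=(Q-o)@d;b=(Q-o)@n; ys=[];bs=[]
        for sg in(1,-1):
            q=Q[(abs(b*sg-40)<7)&(a>-120)&(a<95)]
            x=cv2.fitLine(q.astype(np.float32),cv2.DIST_HUBER,0,.01,.01).ravel()
            e=np.degrees(np.arctan2(x[1],x[0])); ys.append((len(q),(e-yaw+90)%180-90)); bs.append((x[2:]-o)@n-sg*40)
        f=Q[(abs(a-105)<7)&(abs(b)<34)]; ao=np.median((f-o)@d)-105 if len(f)>5 else 0
        o=o+n*np.mean(bs)+d*ao; yaw+=np.average([y for _,y in ys],weights=[w for w,_ in ys])
    return o,yaw,ys,bs,len(f)
E
python3 - <<'E'
from h import *
s=state();print(s["clock"],s["tcp_pos"],s["gripper_width"],s["wrist_force"],s["torque"],toolshift([520,-312,97],s))
print(jackpose(grab_frame("top"),[520,-312],71.3))
E
```

```text
5.35 [ 519.71893113 -311.82173539   96.1510911 ] 10.65592768070704 [ 0.52159029  0.23408642 -7.87700471] [ 0.07563484 -0.04376792 -0.01844679] (array([-0.1,  0.3, -0.8]), np.float64(-18.53))Traceback (most recent call last):
  File "<stdin>", line 3, in <module>
  File "h.py", line 41, in jackpose
    x=cv2.fitLine(q.astype(np.float32),cv2.DIST_HUBER,0,.01,.01).ravel()
      ~~~~~~~~~~~^^^^^^^^^^^^^^^^^^^^^^^^^^^^^^^^^^^^^^^^^^^^^^^
cv2.error: OpenCV(4.12.0) /io/opencv/modules/imgproc/src/linefit.cpp:50: error: (-215:Assertion failed) count > 0 in function 'fitLine2D_wods'
```

Request:
move_arm([
  [0.2,[0,0,0],0],
  [0.2,[0,0,0],0],
  [0.2,[0,0,0],0],
  [0.2,[0,0,-30],0],
  [0.2,[0,0,-70],0],
  [0,[50,0,-90],0],
  [-0.5,[100,0,-90],0],
  [-1,[150,0,-90],0],
  [-1,[200,0,-90],0],
  [-1,[200,0,-90],0],
])

```text
clock: 6.4
tcp_pos: [586.7, -114.6, 186.0]
eef_rot: [0.81, 0.587, 0.001, -0.001]
wrist_force: [0.6, -0.4, -0.5]
gripper_width: 85.2
gripper_force: 0.0
```

Run:
```python
from h import *
s=state();print(s["clock"],s["tcp_pos"],s["gripper_width"],s["joint_pos"].round(2))
t=grab_frame("top");c=grab_frame("scene");out=[]
for fr in(t,c):
    u,v=proj(fr,[520,-312,80]).astype(int);out.append(cv2.resize(fr["pixels"][v-35:v+35,u-40:u+55],None,fx=8,fy=8,interpolation=cv2.INTER_CUBIC)[:, :])
cv2.imwrite("pics/z4.png",cv2.resize(cv2.vconcat(out),(400,590)))
u,v=proj(t,[520,-312,110]).astype(int);print(u,v);print(t["pixels"].min(2)[v-10:v+11,u-14:u+12])
try: print(jackpose(t,[520,-312],71.3))
except Exception as e: print("x",e)
```

```text
6.4 [ 586.74346854 -114.60315946  185.98830985] 85.18833718119149 [-0.76  0.45  1.16  1.7  -0.44  1.28  0.17]
395 233
[[113 105 106 108 106 108 110 111 108 108 113 113 110 107  86  95 111 124
  148 145 146 144 146 143 144 145]
 [113 109 107 109 108 109 108 114 114 115 101  66  67  91  97  95  99 114
  152 148 146 144 146 144 143 146]
 [116 112 110 111 113 115 111  92  63  71  84  93 101 109 109 107 104 103
  127 149 147 146 145 146 145 145]
 [119 114 112 102  88  67  80  76  90 113 125 109 111 110 111 107 109 112
  124 151 147 145 143 145 145 144]
 [ 88  93  61  63  77  85  97 105 103 118 146 129 109 116 123 117 112 105
  113 152 148 147 144 146 144 145]
 [ 47  75  86 102 111 109 111 119 115  75  65  58  46  47  58  62  90 107
  105 129 147 144 145 145 146 144]
 [ 53 102 116 114 111 112 111 110  78  14   4   7   9  14  11  19  61 111
  113 126 151 148 146 147 146 145]
 [ 45  81 112 113 113 108  84  54  22  32   2   6  14  16  17  18  29  71
  100 106 129 148 145 143 145 144]
 [ 32  65 111 115 110 105 106  70 125 159 111  27   5   3   3   7   6  28
   77 111 127 149 148 144 142 143]
 
[... 827 characters left out ...]
 109 110
  114 114 112  93 105 152 147 147]
 [ 35  36  30  27  59 104 119 112 108  99 125 138 139 138 124 113 117 110
  110 100  95  97 127 149 144 146]
 [ 31  38  33  32  53  91 108 112 113 109 118 120 120 123 119 110 105 102
   91  80 109 125 149 148 148 146]
 [ 31  38  35  39  30  71 108 119 116 115 114 109 100 103 105  89  51  74
   71  89 115 117 130 149 147 145]
 [ 37  37  36  34  30  54 107 117 113 104  92  85  70  49  45  31  33  66
   59  81 118 107 124 150 143 142]]
(array([ 520.13264219, -312.03285727]), np.float64(69.83037648302444), [(33, np.float64(-0.8711807944557819)), (14, np.float64(1.553166129372343))], [np.float64(-0.35248077392873967), np.float64(1.0840886944824462)], 0)
```

View pics/z4.png

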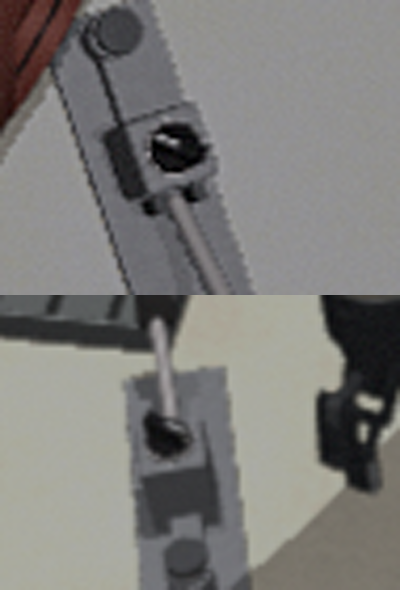

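The jack turned along with the dial: its yaw is now about 22°. The wrist was pulling up at about 7–8 N, which unloaded the jack's base. The pointer is still about 49° counter-clockwise of the jack's +x. I'll re-measure, then turn it again while pressing down.

Run:
```python
from h import *
t=grab_frame("top");c=grab_frame("scene")
u,v=proj(t,[520,-312,80]).astype(int);a=(u-40+118/4.21,v-35+32/4.21);S=onz(t,*a,60);D=onz(t,u-40+178/4.21,v-35+147/4.21,105)
print("saddle",S,"dial",D,np.degrees(np.arctan2(*(S-D)[1::-1])))
for y in(15,22,28):
    try: print(y,jackpose(t,[520,-312],y))
    except Exception as e: print("x")
from h import *
s=state();print(toolshift([520,-312,125],s))
```

```text
saddle [ 599.23851183 -283.07044739   60.        ] dial [ 519.4413389 -310.7440206  105.       ] 19.126490541276723
15 (array([ 519.87608806, -310.31581976]), np.float64(18.945751260828096), [(64, np.float64(0.08560444758489894)), (71, np.float64(0.23605610774114894))], [np.float64(-0.5800226183532828), np.float64(1.7290725660717214)], 10)
22 (array([ 519.81262147, -310.25400307]), np.float64(18.935986561561702), [(64, np.float64(-0.06936172940837082)), (70, np.float64(0.06341643831623855))], [np.float64(-1.3129599479182872), np.float64(1.0095345710492083)], 10)
28 (array([ 519.0967233 , -310.43436399]), np.float64(19.28218678770394), [(63, np.float64(-2.353738740942944)), (53, np.float64(-1.7758559742193114))], [np.float64(2.7833258428709087), np.float64(3.149046682051477)], 10)
(array([-197.9,    0.5,   61.8]), np.float64(-18.81))
```

Request:
move_arm([
  [0.3,[-50,0,0],0],
  [0.3,[-100,0,0],0],
  [0.3,[-150,0,0],0],
  [0.3,[-197,0,0],0],
  [0.3,[-197,0,30],0],
  [0.3,[-197,0,60],0],
  [0.3,[-197,0,80],0],
  [0.3,[-197,0,90],0],
  [0.3,[-197,0,90],0],
  [0.8,[-197,0,90],0],
  [1,[-197,0,90],0],
  [1,[-197,0,90],0],
], newtons=35)

```text
clock: 7.8
tcp_pos: [520.4, -310.5, 97.6]
eef_rot: [0.813, 0.582, 0.0, 0.001]
wrist_force: [-3.8, -0.5, 7.0]
gripper_width: 10.6
gripper_force: 37.6
```

Request:
move_arm([
  [1,[0,0,0],0],
  [1,[0,0,0],0],
  [1,[0,0,2],0],
  [1,[0,0,4],0],
  [1,[0,0,4],0],
  [1,[0,0,4],0],
])

```text
clock: 8.4
tcp_pos: [520.6, -310.6, 97.2]
eef_rot: [0.813, 0.582, 0.001, 0.0]
wrist_force: [-17.2, 12.0, 47.8]
gripper_width: 11.1
gripper_force: 42.8
```

Request:
move_arm([
  [1,[0,0,-2.5],0],
  [1,[0,0,-2.5],0],
  [1,[0,0,-2.5],0],
])

```text
clock: 8.7
tcp_pos: [520.5, -310.5, 97.5]
eef_rot: [0.813, 0.582, 0.001, 0.001]
wrist_force: [-9.5, 3.8, 21.2]
gripper_width: 11.2
gripper_force: 39.6
```

Request:
move_arm([
  [1,[0,0,0],4],
  [1,[0,0,0],8],
  [1,[0,0,0],12],
  [1,[0,0,0],16],
  [1,[0,0,0],20],
  [1,[0,0,0],20],
])

```text
clock: 9.3
tcp_pos: [521.0, -310.8, 97.5]
eef_rot: [0.902, 0.431, 0.001, 0.001]
wrist_force: [-6.1, 2.0, 19.3]
gripper_width: 10.8
gripper_force: 39.3
```

Run:
```python
from h import *
s=state();print(s["wrist_force"],s["torque"],toolshift([520,-311,97],s))
c=grab_frame("scene");u,v=proj(c,[520,-311,60]).astype(int);cv2.imwrite("pics/z5.png",cv2.resize(c["pixels"][v-45:v+45,u-60:u+60],None,fx=5,fy=5,interpolation=cv2.INTER_CUBIC))
```

```text
[-6.13170307  1.98616889 19.33646111] [ 0.46186555  1.4497802  -0.09119545] (array([-0.8, -0.7,  0.5]), np.float64(-38.89))
```

View pics/z5.png

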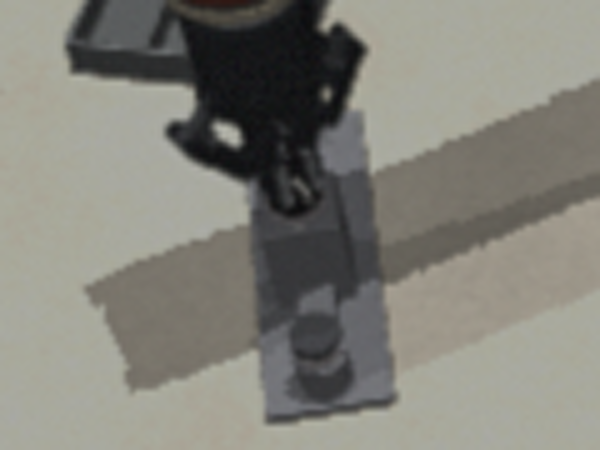

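The jack's base outline is unchanged in the scene view, so the dial is turning on its own now. I'll carry on with the turn.

Request:
move_arm([
  [1,[0,0,0],4],
  [1,[0,0,0],8],
  [1,[0,0,0],12],
  [1,[0,0,0],16],
  [1,[0,0,0],20],
  [1,[0,0,0],24],
  [1,[0,0,0],28],
  [1,[0,0,0],32],
  [1,[0,0,0],32.2],
  [1,[0,0,0],32.2],
])

```text
clock: 10.35
tcp_pos: [521.5, -311.6, 97.6]
eef_rot: [0.986, 0.165, 0.001, 0.002]
wrist_force: [-2.9, -1.8, 14.2]
gripper_width: 10.7
gripper_force: 38.6
```

Request:
move_arm([
  [0.2,[0,0,0],0],
  [0.2,[0,0,0],0],
  [0.2,[0,0,0],0],
  [0.2,[0,0,-30],0],
  [0,[0,0,-60],0],
  [-0.5,[0,0,-90],0],
  [-1,[0,50,-90],0],
  [-1,[0,100,-90],0],
  [-1,[0,100,-90],0],
])

```text
clock: 11.25
tcp_pos: [550.4, -411.5, 184.8]
eef_rot: [0.987, 0.162, -0.001, 0.002]
wrist_force: [-1.6, 0.9, -0.2]
gripper_width: 85.5
gripper_force: 0.0
```

Request:
move_arm([
  [-1,[50,-50,0],0],
  [-1,[90,-95,0],0],
  [-1,[90,-140,0],0],
  [-1,[90,-190,0],0],
  [-1,[90,-240,0],0],
  [-1,[90,-290,0],0],
  [-1,[90,-330,0],0],
  [-1,[90,-330,0],0],
])

```text
clock: 12.05
tcp_pos: [529.4, -55.1, 183.8]
eef_rot: [0.985, 0.17, -0.001, -0.002]
wrist_force: [0.7, 0.5, 0.3]
gripper_width: 85.5
gripper_force: 0.0
```

Run:
```python
from h import *
s=state();print(s["clock"],s["tcp_pos"],s["joint_pos"].round(2))
t=grab_frame("top");c=grab_frame("scene")
u,v=proj(t,[520,-311,110]).astype(int);print(u,v);print(t["pixels"].min(2)[v-9:v+9,u-9:u+9])
out=[]
for fr in(t,c):
    u,v=proj(fr,[520,-311,80]).astype(int);out.append(cv2.resize(fr["pixels"][v-40:v+40,u-50:u+50],None,fx=4,fy=4,interpolation=cv2.INTER_CUBIC))
cv2.imwrite("pics/z6.png",cv2.hconcat(out))
print(jackpose(t,[520,-311],19))
print(toolshift([520,-311,130],s))
```

```text
12.05 [529.40716337 -55.14794089 183.77720397] [-1.11  0.34  1.36  1.86 -0.36  1.24 -0.86]
394 233
[[106 104 108 111 108 109  98  65  77  89  93  99  98 111 149 143 142 142]
 [109 106  94  86  73  94  85  84  87 104 110 105 103 102 125 144 146 144]
 [ 89  71  82  77  90 115 127 109 110 112 111 102 107 109 119 146 143 142]
 [ 77  86  96 106 102  98 104  90 122  80  87 120 113 104 110 149 144 144]
 [111 108 108 112  97  39  29  56  93  67  34  68  96 112 105 126 147 144]
 [110 111 111 110  77   0   0  40 109 139   0  13  43  88 115 124 149 144]
 [110 105  88  58  28   6   0   8 103 156  70   5  15  38  75 103 128 145]
 [108 117 117  10  14  11   0   3  70 111  82   9  12  44  94 108 123 148]
 [104  98 105   4  23  12  16   5  27  56  62  13   9  21  74 109 121 151]
 [104  85 103   8  27  24   6   1  16  24  32  18  12   8  51  95  92 111]
 [104  77  71   0  25  22  14   0  20  17  22  21  15   7  44  93 111 119]
 [101 103 109   0  15  24  21   8  14  15  21  19  15   9  69 122  98 110]
 [105 115 109  21   7  25  23  19   2   5  23  28  21   9  68 115 105  95]
 [108 108  88  94   5   9  14  15   0  15  22  19  12  43  98 110 108 106]
 [ 81  98 109 108  90   0   8  10   0   0  10  20   8  35  96 108 109 100]
 [ 64 105 112 105  94  80  78  11   0   0  13  39  61 109 111 111 104  94]
 [ 53 100 112 110 109 111 116 118 135 128 124 107 109 113 103  98  89  94]
 [ 55  86 110 110 110 112 110 115 120 120 116 112 102  95  82  83 101 113]]
(array([ 520.10060861, -310.28265668]), np.float64(19.11452085075649), [(71, np.float64(-0.009103599169577592)), (70, np.float64(0.009233650586281783))], [np.float64(-0.8465568060310815), np.float64(0.8558657176904347)], 22)
(array([-94.7, 238.1,  52.9]), np.float64(-70.4))
```

View pics/z6.png

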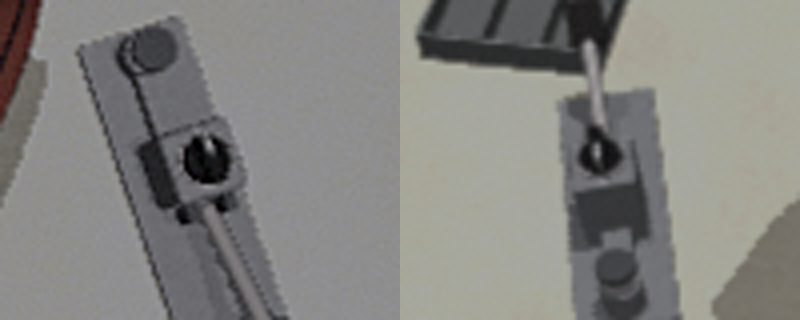

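The jack held still (yaw 19.1°), and the pointer at about (394,230) lines up with the jack's +x and the tick. Next I'll grip the housing.

Request:
move_arm([
  [-1,[-20,45,0],0],
  [-1,[-38,92,0],0],
  [-1,[-56,138,0],0],
  [-1,[-74,184,0],0],
  [-1,[-94,236,0],0],
  [-1,[-94,237,20],0],
  [-1,[-94,237,40],0],
  [-1,[-94,237,40],0],
  [-1,[-94,237,40],0],
])

```text
clock: 13.05
tcp_pos: [518.3, -318.7, 144.9]
eef_rot: [0.986, 0.165, -0.001, 0.0]
wrist_force: [-0.2, 0.2, 0.3]
gripper_width: 85.6
gripper_force: 0.0
```

Run:
```python
from h import *
s=state();print(s["clock"],s["tcp_pos"],s["joint_pos"].round(2),toolshift([520.1,-310.6,45],s))
```

```text
13.05 [ 518.30009476 -318.66720691  144.94337733] [-0.36  0.52  1.12  1.72 -0.5   1.22 -0.35] (array([ 4.4, -7.1, 99.9]), np.float64(-71.04))
```

Request:
move_arm([
  [-1,[4.5,-7,0],0],
  [-1,[4.5,-7,30],0],
  [-1,[4.5,-7,60],0],
  [-1,[4.5,-7,85],0],
  [-1,[4.5,-7,99],0],
  [-1,[4.5,-7,99],0],
  [-0.5,[4.5,-7,99],0],
  [0,[4.5,-7,99],0],
  [0.4,[4.5,-7,99],0],
  [1,[4.5,-7,99],0],
  [1,[4.5,-7,99],0],
  [1,[4.5,-7,99],0],
], newtons=50)

```text
clock: 14.25
tcp_pos: [522.2, -310.6, 47.7]
eef_rot: [0.986, 0.165, 0.001, 0.001]
wrist_force: [1.4, -2.7, 5.8]
gripper_width: 49.4
gripper_force: 52.7
```

Run:
```python
from h import *
s=state();print(s["clock"],s["tcp_pos"],s["gripper_width"],s["wrist_force"],toolshift([632.2,-59.5,45],s))
t=grab_frame("top");print(jackpose(t,[520,-311],19))
```

```text
14.25 [ 522.16488202 -310.55501743   47.71629151] 49.39718916169081 [ 1.4173267  -2.65804351  5.84305282] (array([ 185.9, -201.4,    2.6]), np.float64(-70.95))
(array([ 517.94476129, -308.51650677]), np.float64(18.90341907077366), [(30, np.float64(-0.38246953045880616)), (24, np.float64(1.025315885190608))], [np.float64(-2.097178769622303), np.float64(2.5615823822001715)], 21)
```

The housing is gripped at 49.4 mm. I'll rotate the jack in place to the lathe's yaw first, well clear of the bystanders.

Request:
move_arm([
  [1,[0,0,0],-4],
  [1,[0,0,0],-10],
  [1,[0,0,0],-16],
  [1,[0,0,0],-22],
  [1,[0,0,0],-28],
  [1,[0,0,0],-34],
  [1,[0,0,0],-40],
  [1,[0,0,0],-46],
  [1,[0,0,0],-52],
  [1,[0,0,0],-58],
  [1,[0,0,0],-62],
  [1,[0,0,0],-62],
], newtons=70)

```text
clock: 15.5
tcp_pos: [521.7, -310.2, 47.8]
eef_rot: [0.759, 0.651, 0.001, 0.001]
wrist_force: [-0.8, 0.0, 8.8]
gripper_width: 49.6
gripper_force: 72.0
```

Run:
```python
from h import *
s=state();print(s["clock"],s["tcp_pos"],s["gripper_width"],s["wrist_force"],s["joint_pos"].round(2))
print(toolshift([620,-138,47.7],s),toolshift([632.5,-57.6,47.7],s))
t=grab_frame("top")
# lathe yaw from lug edge contour: bright lug vs dark; boss centre refined
p=t["pixels"].min(2).astype(int);print(p[172:202,264:284])
```

```text
15.5 [ 521.66299852 -310.18133564   47.75400813] 49.614406647163676 [-0.77879087  0.02646424  8.78281804] [-0.14  0.51  0.77  1.8  -0.42  1.    0.64]
(array([185.2,  70.8,   0.2]), np.float64(-8.81)) (array([2.666e+02, 7.090e+01, 2.000e-01]), np.float64(-8.81))
[[146 146 146 146 144 144 147 144 145 143 147 143 144 145 146 142 142 142
  144 146]
 [144 146 145 144 143 145 147 144 144 147 145 142 139 141 140 143 141 141
  142 144]
 [147 144 145 143 143 146 144 143 143 144 144 144 140 141 142 138 143 144
  143 143]
 [148 148 148 144 146 145 143 143 145 142 146 142 148 145 145 141 143 142
  141 143]
 [114 111 122 122 145 148 148 149 147 147 145 146 142 145 143 143 145 145
  143 139]
 [138 139 141 138 138 124 110 115 122 122 147 145 147 146 147 143 147 144
  145 141]
 [144 142 145 146 144 140 139 140 142 141 135 127 106 110 123 119 145 144
  146 142]
 [147 147 146 143 145 145 147 145 144 143 143 141 138 138 139 134 127 146
  144 142]
 [145 141 143 145 146 146 148 146 145 147 146 146 144 145 147 139 119 146
  144 146]
 [144 144 147 146 148 149 150 149 149 149 146 147 147 147 145 142 139 149
[... 1012 characters left out ...]
  99  99
  114 148]
 [ 86 102 118 136 149 154 153 153 150 150 148 149 147 118  94 104  99  96
  115 147]
 [ 76  79  81  80  85  77  82  93 118 142 153 155 143 102  95 101  99  96
  111 145]
 [ 80  78  74  72  71  72  75  76  79  80  84  77  84  85 102 101  97  96
  113 143]
 [125 124 129 128 129 126 131 121  74  74  77  89  96  96  96  97  98 113
  143 142]
 [142 144 149 143 129 133 132 126 126 126 133 130  96  98  92  93  90 111
  147 145]
 [147 149 146 147 148 145 143 143 147 143 147 148 140 142 141 140 137 136
  144 144]
 [142 144 146 145 144 145 148 143 148 149 146 146 148 147 146 146 144 143
  142 140]
 [146 147 147 146 141 143 141 142 144 146 144 145 143 146 144 146 145 145
  141 142]]
```

Request:
move_arm([
  [1,[10,4,0],0],
  [1,[28,11,0],0],
  [1,[48,18,0],0],
  [1,[68,26,0],0],
  [1,[88,34,0],0],
  [1,[108,42,0],0],
  [1,[128,50,0],0],
  [1,[148,57,0],0],
  [1,[168,65,0],0],
  [1,[180,70,0],0],
  [1,[185,71.5,0],0],
  [1,[185,71.5,0],0],
])

```text
clock: 16.75
tcp_pos: [621.4, -139.2, 47.8]
eef_rot: [0.76, 0.65, 0.0, 0.002]
wrist_force: [0.6, -4.0, 6.5]
gripper_width: 49.0
gripper_force: 73.0
```

Run:
```python
from h import *
s=state();print(s["clock"],s["tcp_pos"],s["gripper_width"],s["wrist_force"],s["joint_pos"].round(2))
print(toolshift([633.3,-58,47.7],s))
t=grab_frame("top");c=grab_frame("scene");d=np.array([np.cos(np.radians(81)),np.sin(np.radians(81))])
try: print(jackpose(t,s["tcp_pos"][:2]-1.9*d,81))
except Exception as e: print("x")
S=np.array([*(s["tcp_pos"][:2]+83*d),63]);out=[]
for fr in(t,c):
    u,v=proj(fr,S).round().astype(int);print(proj(fr,S),proj(fr,[646,24,86]))
    out.append(cv2.resize(fr["pixels"][v-30:v+30,u-40:u+40],None,fx=5,fy=5,interpolation=cv2.INTER_CUBIC))
cv2.imwrite("pics/z7.png",cv2.hconcat(out))
```

```text
16.75 [ 621.44575953 -139.15870786   47.8125251 ] 49.023154096868375 [ 0.61851858 -4.01433728  6.51157227] [-0.41  0.56  0.74  1.72 -0.43  1.03  0.32]
(array([82. , -0.9, -0. ]), np.float64(-8.97))
(array([ 622.78278034, -143.05120589]), np.float64(83.7126459757487), [(23, np.float64(-2.1228274081615695)), (22, np.float64(2.5704404141040555))], [np.float64(0.5938705123103816), np.float64(-1.0065492803312353)], 23)
[299.90525756 192.22218502] [271.16902686 186.0711839 ]
[251.63236491 224.95610967] [278.43948887 226.76917493]
```

View pics/z7.png

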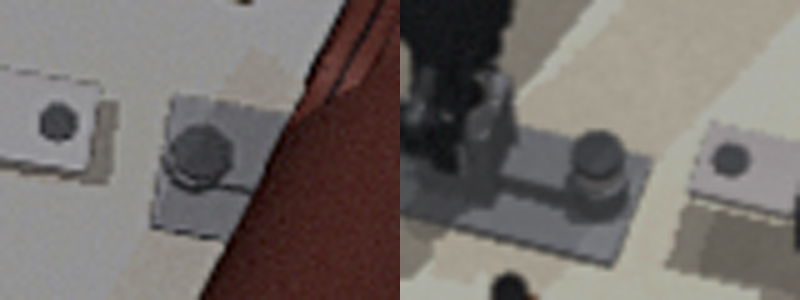

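The top view shows the saddle at about (300,192) and the boss at (271,186). The scene view has them at (251.3,225) and (278,226.6). Both match my predictions to within about 1 mm, so I'll slide the jack in.

Request:
move_arm([
  [1,[6,0,0],0],
  [1,[16,0,0],0],
  [1,[26,0,0],0],
  [1,[36,-0.5,0],0],
  [1,[46,-0.5,0],0],
  [1,[56,-0.5,0],0],
  [1,[66,-0.5,0],0],
  [1,[74,-0.7,0],0],
  [1,[79,-0.7,0],0],
  [1,[81.7,-0.7,0],0],
  [1,[81.7,-0.7,0],0],
  [1,[81.7,-0.7,0],0],
])

```text
clock: 18.05
tcp_pos: [633.2, -59.5, 47.8]
eef_rot: [0.761, 0.649, 0.0, 0.002]
wrist_force: [-0.2, -7.0, 5.4]
gripper_width: 48.9
gripper_force: 73.2
```

Run:
```python
from h import *
s=state();print(s["clock"],s["tcp_pos"],s["gripper_width"],s["wrist_force"])
print(toolshift([633.3,-58,47.7],s))
c=grab_frame("scene");u,v=proj(c,[646,24,60]).round().astype(int)
cv2.imwrite("pics/z8.png",cv2.resize(c["pixels"][v-40:v+40,u-70:u+40],None,fx=6,fy=6,interpolation=cv2.INTER_CUBIC))
```

```text
18.05 [633.21569952 -59.4814365   47.78884159] 48.93081515127005 [-0.18768573 -7.01003788  5.44075679]
(array([ 1.5, -0.1,  0.1]), np.float64(-9.04))
```

View pics/z8.png

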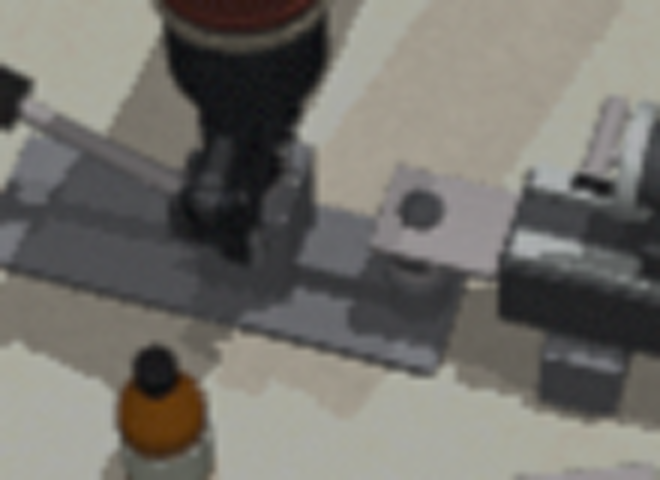

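Request:
move_arm([
  [1,[1.3,0,0],0],
  [1,[1.5,0,0],0],
  [1,[1.5,0,0],0],
  [0,[1.5,0,0],0],
  [-1,[1.5,0,0],0],
  [-1,[1.5,0,0],0],
  [-1,[1.5,0,0],0],
  [-1,[1.5,0,-40],0],
  [-1,[1.5,0,-80],0],
  [-1,[1.5,0,-120],0],
  [0,[1.5,0,-120],0],
  [1,[1.5,0,-120],0],
])

```text
clock: 19.3
tcp_pos: [633.1, -55.0, 166.7]
eef_rot: [0.76, 0.65, 0.001, 0.0]
wrist_force: [0.2, 0.2, -0.3]
gripper_width: 58.6
gripper_force: 0.0
```

Run:
```python
from h import *
s=state();print(s["clock"],s["tcp_pos"],s["gripper_width"],s["wrist_force"])
print(toolshift([611.5,-195,125],s))
c=grab_frame("scene");P=cloud(c)
# lever press pad: dark points above z 85 near expectation
m=(P[...,2]>80)&(P[...,2]<125)&(np.hypot(P[...,0]-611,P[...,1]+194)<45)&(c["pixels"].max(2)<60)
print(m.sum(),P[m].mean(0),P[m].min(0),P[m].max(0))
# base front edge and saddle rim: plate points
m=(P[...,2]>5)&(P[...,2]<15)&(P[...,0]>640)&(P[...,0]<700)&(P[...,1]>-70)&(P[...,1]<60)&(c["pixels"].max(2)<115)
d=np.array([np.cos(np.radians(81)),np.sin(np.radians(81))]);a=(P[m][:,:2]-[646,24])@d;print("front edge beyond pad (20):",np.percentile(a,[95,98,99.5]))
```

```text
19.3 [633.13449197 -55.00315352 166.74764761] 58.640543311118115 [ 0.23755777  0.19105911 -0.3428988 ]
(array([-141.7,    0.2,   41.6]), np.float64(-8.91))
107 [ 615.01092066 -194.77824778  105.2394461 ] [ 598.70288865 -212.08932351   93.05304434] [ 628.61358345 -177.47481182  115.00086455]
front edge beyond pad (20): [14.34050693 17.1894233  18.02332319]
```

Request:
move_arm([
  [1,[-45,0,0],0],
  [1,[-90,0,0],0],
  [1,[-135,0,10],0],
  [1,[-142,0,30],0],
  [1,[-142,0,40],0],
  [1,[-142,0,40],0],
  [1,[-142,0,40],0],
])

```text
clock: 20.05
tcp_pos: [610.9, -193.7, 125.4]
eef_rot: [0.759, 0.651, -0.0, -0.001]
wrist_force: [0.3, 0.1, -0.3]
gripper_width: -0.1
gripper_force: 0.0
```

Run:
```python
from h import *
s=state();print(s["clock"],s["tcp_pos"],s["gripper_width"],s["wrist_force"],toolshift([611.5,-195,125],s))
t=grab_frame("top");c=grab_frame("scene")
for fr,X in((t,[646,24,40]),(c,[610,-30,60])):
    u,v=proj(fr,X).round().astype(int);print(u,v)
    cv2.imwrite("pics/z9.png" if fr is c else "pics/z9t.png",cv2.resize(fr["pixels"][v-40:v+50,u-75:u+45],None,fx=6,fy=6,interpolation=cv2.INTER_CUBIC))
out=[cv2.resize(cv2.imread(p),(400,300)) for p in("pics/z9t.png","pics/z9.png")];cv2.imwrite("pics/z9b.png",cv2.hconcat(out))
# predicted base front corners / housing top corners for jack at nominal
d=np.array([np.cos(np.radians(81)),np.sin(np.radians(81))]);n=np.array([-d[1],d[0]]);O=np.array([646,24])-85*d
for a,b,z in((105,40,10),(105,-40,10),(25,25,85),(25,-25,85),(-25,-25,85)):
    X=[*(O+a*d+b*n),z];u,v=proj(c,X);uc,vc=proj(c,[610,-30,60]).round();print((a,b,z),"scene full",(u,v),"crop",400+(u-uc+75)*400/120,(v-vc+40)*300/90)
```

```text
20.05 [ 610.87529348 -193.68345254  125.35473009] -0.061159376467865345 [ 0.29458988  0.11991706 -0.28277022] (array([-1.2,  0.8,  0.4]), np.float64(-8.8))
271 189
262 220
(105, 40, 10) scene full (np.float64(288.2293641471708), np.float64(231.85792043358296)) crop 737.4312138239027 172.85973477860986
(105, -40, 10) scene full (np.float64(280.9950985424638), np.float64(253.4984708311698)) crop 713.3169951415459 244.99490277056603
(25, 25, 85) scene full (np.float64(261.23496333051634), np.float64(215.40584599780146)) crop 647.4498777683878 118.0194866593382
(25, -25, 85) scene full (np.float64(255.98624147980135), np.float64(228.9657774268101)) crop 629.9541382660045 163.21925808936697
(-25, -25, 85) scene full (np.float64(239.54635491352394), np.float64(224.89100912367968)) crop 575.1545163784131 149.63669707893226
```

View pics/z9b.png

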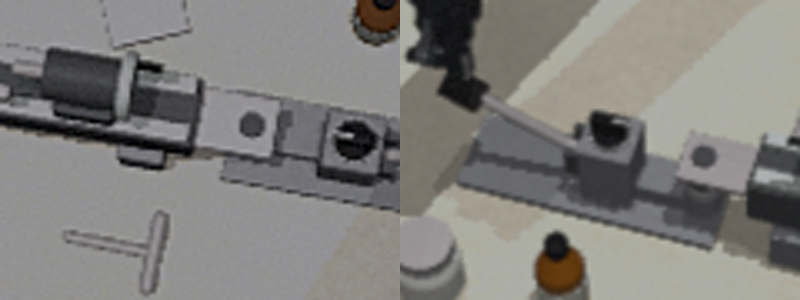

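The top crop shows the saddle end under the lug, with the pointer aimed at the tick. The scene crop puts the base's front corner at (712,247), against a predicted (713,245). One numeric check of position and pointer before pumping. I've now viewed 11 pictures, one over the limit, so I won't view any more.

Run:
```python
from h import *
t=grab_frame("top");d=np.array([np.cos(np.radians(81)),np.sin(np.radians(81))]);O=np.array([646,24])-85*d
o,y,ys,bs,n=jackpose(t,O,81);print("nominal",O,"fit",o,y,ys,bs,n)
g=t["pixels"].min(2);u,v=proj(t,[*O,110]).round().astype(int);print(u,v);print(g[v-8:v+9,u-12:u+9])
print(proj(t,[*(O+105*d+40*np.array([-d[1],d[0]])),10]))
```

```text
nominal [632.70307047 -59.95350895] fit [634.01209138 -60.70244515] 80.76421012878419 [(51, np.float64(-1.2642787933349666)), (69, np.float64(0.9344669342040959))] [np.float64(-1.179587254105094), np.float64(0.9999447229401568)] 10
302 190
[[110 111 113 111  95  98 101  93  89 101 100  97 104 114 128 129 156 149
  148 151 152]
 [113 110 115 101  67 108 114 112 108 112 105 100 102  98 105  92 100 101
  104 110 131]
 [114 114 115 103  74 111 115 114 119 117 128 132 110 129 124 111 103 101
   93  89  97]
 [114 106 100  81  79 114 114 122 113  66  75  59  47  62  72 101 127 115
  113 109 107]
 [113 111  90  58  92 117 121 121  81  25  22  13  15  18  17  39 100 127
  115 113 112]
 [113 105  85  58 102 120 112  52  21   0   3   9  14  23  19  17  50  99
  121 116 112]
 [111 101  84  55 109 128 139 106  68  36  40  11  12  14  21   5   3  47
   91 120 114]
 [115 111  87  68 134 117  82  88 130 142 171 151  45  19  17  11  17  15
   40  86 113]
 [112 107  70  74 118  97  50  41  65  69  91  88  27  25  29  22  26  19
   26  66  79]
 [112  97  67  76 113  90  56   0   3   8  11  26  22  33  32  31  32  13
   29  81  99]
 [111  91  69  92 119 105  58  10  11   2   0   4   5   3  14   7  16  11
   46  99  96]
 [111  86  57  99 118 117  92   5  15  30  18  20  27  24  14  14   0   8
   51  90  96]
 [117  87  62 112 121 111  93  48  20  29  33  29  26  23  23  17  21  76
  127 109  84]
 [107  91  60 113 118 110 117 108  14  15  13  23  18  27  20  28  71 110
  125 111  59]
 [ 62  68  68 116 121 116 116 124 128 103  25  11   4  10  47  98 128 115
  116 102  51]
 [ 51  38  84 117 126 122 119 117 115  91  89 125 101 123  98  92 118 116
  116 100  49]
 [ 90  40  62 100 104 109 112 117 116 116 117 125 118 122 111 111 116 118
  114  84  34]]
[261.50731377 202.77267152]
```

The jack is within about 1 mm of centre and the pointer is on the mark. First stroke.

Request:
move_arm([
  [1,[0,0,14],0],
  [1,[0,0,20],0],
  [1,[-3,0,28],0],
  [1,[-6,0,36],0],
  [1,[-8,0,44],0],
  [1,[-10,0,53],0],
  [1,[-11,0,62],0],
  [1,[-11.5,0,70],0],
  [1,[-11.5,0,76],0],
  [1,[-11.5,0,79],0],
  [1,[-11.5,0,79],0],
  [1,[-11.5,0,79],0],
])

```text
clock: 21.4
tcp_pos: [608.8, -207.3, 47.1]
eef_rot: [0.76, 0.65, 0.0, 0.0]
wrist_force: [0.0, 1.4, 4.6]
gripper_width: -0.4
gripper_force: 2.6
```

```bash
cat >> h.py <<'E'
def boss():
    r=[]
    for fr in(grab_frame("scene"),grab_frame("top")):
        u,v=proj(fr,[646,24,90]).round().astype(int);sub=(fr["pixels"].max(2)[v-10:v+11,u-10:u+11]<105).astype(np.uint8)
        n,l,st,c=cv2.connectedComponentsWithStats(sub);k=1+np.argmin(np.hypot(*(c[1:]-10).T)+100*(st[1:,4]<15));r.append((c[k]+[u-10,v-10]).round(2).tolist()+[int(st[k,4])])
    return r
E
python3 - <<'E'
from h import *
s=state();print(s["clock"],s["tcp_pos"],s["wrist_force"],boss());c=grab_frame("scene")
for z in(86,92,98): print(z,proj(c,[646,24,z]))
E
```

```text
21.4 [ 608.80377741 -207.33225429   47.10408893] [0.00794648 1.43555837 4.59188535] [[278.02, 224.32, 40], [270.7, 185.23, 47]]
86 [278.43948887 226.76917493]
92 [278.45100123 225.59749675]
98 [278.46259842 224.41718522]
```

Request:
move_arm([
  [1,[0,0,1.5],0],
  [1,[0,0,3],0],
  [1,[0,0,3.5],0],
  [1,[0,0,3.5],0],
  [1,[0,0,3.5],0],
])

```text
clock: 22.05
tcp_pos: [609.2, -207.4, 44.4]
eef_rot: [0.76, 0.65, 0.0, 0.0]
wrist_force: [-2.1, 1.7, 9.8]
gripper_width: -0.3
gripper_force: 4.8
```

Run:
```python
from h import *
s=state();print(s["clock"],s["tcp_pos"],s["wrist_force"],boss())
```

```text
22.05 [ 609.16125783 -207.4310759    44.39973745] [-2.05553776  1.73178958  9.80033229] [[278.24, 224.0, 41], [270.77, 185.15, 48]]
```

Request:
move_arm([
  [1,[0,0,1],0],
  [1,[0,0,1],0],
  [1,[0,0,1],0],
])

```text
clock: 22.45
tcp_pos: [609.4, -207.5, 43.9]
eef_rot: [0.76, 0.65, 0.001, 0.001]
wrist_force: [-1.9, 2.7, 12.0]
gripper_width: 0.1
gripper_force: 6.5
```

The lever is at its stop: the force climbs with no further travel, and the lathe is lifted. Now I'll let it come all the way up.

Request:
move_arm([
  [1,[0,0,-6],0],
  [1,[0,0,-14],0],
  [1,[0.5,0,-22],0],
  [1,[1.5,0,-31],0],
  [1,[3.5,0,-40],0],
  [1,[5.5,0,-48],0],
  [1,[8.5,0,-56],0],
  [1,[11.5,0,-64],0],
  [1,[11.5,0,-74],0],
  [1,[11.5,0,-84],0],
  [1,[11.5,0,-84],0],
  [1,[11.5,0,-84],0],
])

```text
clock: 23.65
tcp_pos: [610.4, -196.1, 126.5]
eef_rot: [0.76, 0.65, -0.0, 0.0]
wrist_force: [-0.0, 0.8, 0.3]
gripper_width: 0.3
gripper_force: 0.0
```

Run:
```python
from h import *
s=state();print(s["clock"],s["tcp_pos"],s["wrist_force"],boss())
c=grab_frame("scene");P=cloud(c)
m=(P[...,2]>35)&(P[...,2]<122)&(np.hypot(P[...,0]-611,P[...,1]+194)<35)&(c["pixels"].max(2)<60)
print(m.sum(),np.percentile(P[m][:,2],[5,25,50,75,95]))
t=grab_frame("top");d=np.array([np.cos(np.radians(81)),np.sin(np.radians(81))]);O=np.array([646,24])-85*d
print(jackpose(t,O,81),toolshift([612,-194.2,105],s))
```

```text
23.65 [ 610.355091   -196.14795126  126.45333538] [-0.0257847   0.7974992   0.30748983] [[277.74, 226.54, 39], [271.2, 186.15, 46]]
102 [ 96.74513231 101.9806794  104.68481701 108.35680543 112.2176549 ]
(array([634.50760161, -60.03202305]), np.float64(80.54657320768936), [(56, np.float64(-1.2542071798573318)), (59, np.float64(1.1904339334239182))], [np.float64(-1.3427175399451556), np.float64(1.1360857053885667)], 9) (array([ 2.2,  1.3, 21.5]), np.float64(-8.97))
```

The lever is back up with its pad at about 105 mm, the lathe has settled and the jack hasn't moved. Second press.

Request:
move_arm([
  [1,[1,0.5,14],0],
  [1,[1,0.5,20],0],
  [1,[-2,0.5,28],0],
  [1,[-5,0.5,36],0],
  [1,[-7,0.5,44],0],
  [1,[-9,0.5,53],0],
  [1,[-10,0.5,62],0],
  [1,[-10.5,0.5,70],0],
  [1,[-10.5,0.5,77],0],
  [1,[-10.5,0.5,82],0],
  [1,[-10.5,0.5,84],0],
  [1,[-10.5,0.5,84],0],
])

```text
clock: 25.05
tcp_pos: [610.1, -206.9, 43.6]
eef_rot: [0.76, 0.65, 0.001, 0.001]
wrist_force: [-3.0, 2.6, 15.0]
gripper_width: 0.4
gripper_force: 7.5
```

Request:
move_arm([
  [1,[0,0,0.5],0],
  [1,[0,0,0.5],0],
  [1,[0,0,0.5],0],
  [1,[0,0,0.5],0],
  [1,[0,0,0.5],0],
])

```text
clock: 25.55
tcp_pos: [610.1, -206.9, 43.4]
eef_rot: [0.76, 0.65, 0.001, 0.001]
wrist_force: [-3.7, 2.4, 16.2]
gripper_width: -0.3
gripper_force: 8.2
```

Run:
```python
from h import *
s=state();print(s["clock"],s["tcp_pos"],s["wrist_force"],boss())
t=grab_frame("top");d=np.array([np.cos(np.radians(81)),np.sin(np.radians(81))]);O=np.array([646,24])-85*d
print(jackpose(t,O,81))
```

```text
25.55 [ 610.14167236 -206.91108917   43.37311285] [-3.72095686  2.42481325 16.19264469] [[278.24, 224.0, 41], [270.77, 185.15, 48]]
(array([631.90960522, -66.79389152]), np.float64(81.66512110975923), [(49, np.float64(-1.801407757927393)), (73, np.float64(1.2694693172679195))], [np.float64(-2.0202271827512632), np.float64(2.202712424738941)], 16)
```

Run:
```python
from h import *
t=grab_frame("top");g=t["pixels"].min(2);u,v=302,190
w=(g[v-8:v+9,u-12:u+9]<45);w[:,:6]=0;yy,xx=np.nonzero(w[3:15]);print("dial px",xx.mean()-12+u,yy.mean()-5+v)
print(g[v-8:v+9,u-12:u+9])
```

```text
dial px 302.38709677419354 191.05376344086022
[[111 112 111 111  96 103 106  92  89  97  99  99 108 115 131 131 154 152
  149 154 153]
 [111 116 114 101  67 107 115 114 112 116 106 104 100  99 105  91  99 102
  104 107 130]
 [111 114 117 103  79 111 116 115 118 123 129 131 111 131 123 115 110 101
   94  90  98]
 [115 108 100  79  75 115 115 120 121  68  72  60  44  67  70 100 129 113
  112 111 109]
 [116 114  87  55  91 114 122 123  84  19  26  17  16  20  22  46 101 137
  114 116 111]
 [112 109  90  57 103 121 110  54  21   5   6  16  16  18  13  15  54 101
  119 118 115]
 [111 101  85  57 112 132 142 108  68  41  40   7  13  19  16   8  13  49
   95 125 119]
 [112 115  86  72 137 119  78  95 130 144 169 152  49  20  21  16  10  18
   33  86 117]
 [113 111  71  72 123 101  51  38  63  73  89  88  29  22  18  20  25  14
   25  66  78]
 [112  99  71  79 112  88  58   0   4   2  10  22  19  27  34  36  26  22
   32  76 103]
 [110  93  65  91 119 105  58   6  18   8   0   0   9   0  16   0  23  19
   46  94 102]
 [113  89  58 101 119 116  89  10  24  23  24  23  22  25   6   0   0  10
   56  91  95]
 [116  89  63 111 120 110  94  56  23  25  23  23  28  25  24  18  16  81
  130 112  86]
 [109  90  59 108 122 115 120 111  24   0  22  22  32  24  20  37  75 106
  120 111  62]
 [ 62  63  72 118 118 118 120 123 127 105  25   0   4  14  42  99 129 115
  118 101  51]
 [ 55  46  82 119 126 121 121 119 118  91  95 127  96 123  95  91 120 115
  117  95  51]
 [ 93  39  65  98 110 110 111 113 117 117 117 124 118 120 115 110 115 117
  112  84  39]]
```

The dial and housing pixels match the earlier image to within noise, so the jack hasn't moved. The lathe is up and the lever is held at its stop, so I'm handing in.

```bash
python3 -c "
from plant import close_job; print(close_job())"
```

```text
the job is handed in; nothing more can be done
None
```

The job is handed in at about 26 s: dial at the index mark, saddle within about 1 mm of the lift pad, one full stroke down and back up, and the lever now held at its stop with the lathe lifted about 12 mm; three slips along the way were that my first dial turn spun the whole jack (then redone), a brief push of about 48 N through the fingertips on the dial, which may count against the 40 N limit, and 11 pictures viewed against the limit of 10.

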